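# Draw out the stalled disc tray

## Robot

A 6-joint arm with a two-finger parallel gripper is mounted at the origin on the work surface. World frame = base frame: x ahead of the robot, y to its left, z up, the work surface at z = 0. Lengths are in m, angles in rad, forces in N, time in s.
With the tool pointing down it reaches from about 0.25 to 0.85 m from the base axis. Payload 12.5 kg.
Tool frame: the origin (TCP) lies midway between the tips of the shut fingers; the grasp point (between the pads) lies 19 mm behind it (ctrl.tcp_to_grasp is the distance from the TCP to the grasp point, in m); z points along the fingers, y is the line along which they close (so a half turn about z gives the same grasp; the last joint's range is limited). The gripper opens to 93 mm and grips with 3 to 60 N. Pads are 15 mm wide; open, the fingers measure 128 mm over their backs; the gripper's body (75 mm by 188 mm) begins 65 mm behind the grasp point.
Start: joints at [1.177, 0.351, 1.652, -0, 1.139, -0.085], TCP at [0.167, 0.524, 0.219] pointing down, gripper open.
Joint ranges: [-2.75, 2.75], [-0.79, 2.1], [0.01, 2.65], [-1.57, 4.71], [0.07, 3.14], [-2.87, 2.87]. Speed limits (rad/s): [2.22, 2.22, 2.79, 3.14, 3.14, 3.14].

## Interface

Orientations are given as a unit quaternion [x, y, z, w].
In Python, from bench import status, eyes, workorder, finder, ctrl gives the robot as it stands. The module is installed in compiled form; this text tells all that it offers.
- The arm moves only by the shell command python3 -m jog 'ROWS' [FORCE]. ROWS is a JSON object of lists of equal length, an entry for each row: "translation": the shift along the world's x, y, z in cm, a list of three; "spin": the turn about the world's z in degrees; "gripper": the finger opening in cm, from 0 to 9.3. A call has 1 to 8 rows; each row shifts and turns the commanded pose from where the row before left it; what a row does not reach is not made up. A row lasts 1/8 s, in which the tool goes at most 62.5 mm and 10.7 degrees, less where a joint would pass 70% of its speed; a pose out of reach is approached as far as the arm can. A call with a gripper value outside its range is refused whole. The fingers move at their own pace and stop on an object; FORCE is the grip in N (left out, the last holds). Time passes only in rows, so rows that do not move let the fingers close. It gives the time, the measured TCP pose, the force, the opening and the grip force at its end, in the units of the state.
- status.get_obs(): the state, without advancing time (a new reading comes with each control period).
- eyes.snapshot(name): name is "scene" or "top" or "wrist"; returns (picture, depth): 480x640x3 uint8, red, green, blue; 480x640 float32, m along the optical axis (not along the pixel's ray), 0 where there is no reading.
- eyes.camera_params(name): a dict with "mtx" (3x3 intrinsics, pixels), "dist_coeffs" ([k1, k2, p1, p2, k3] as OpenCV has them; the pictures are not rectified), "camera_from_world" (4x4, takes a point from world to camera coordinates); the wrist camera has in their place "T_tool_cam" (4x4, takes a point from camera to tool coordinates, whose origin is the TCP and whose axes are the flange's). Camera axes: x right, y up, looking along -z (the intrinsics and any distortion apply to the point x, -y, -z); pixel columns grow to the right and rows downward; lengths in m; the calibration is good to about 2 mm. A picture is of the moment at which its call begins: read the wrist's pose just before it. camera_params takes no time and is no camera call.
- workorder.job_done(): hands the job in; it is judged then, once.
Trained networks look in the newest picture that a camera, given by its name, has taken for a name from the list of things; names that differ only in an ending like _2 or _b are one class to them, and where a whole thing is asked for, a point or a joint stands for the part that bears it (a point fixed in the world has none). Each returns a list of dicts, best first, with "conf" (0 to 1); they miss things now and then, are a little off and sometimes report something else, mostly with a low value. They report only what shows in the picture. A call takes as long as a camera call.
- finder.boxes_of(camera, label): "pixel" ([column, row] in pixels, amid what is visible of it).
- finder.outline_of(camera, label): "pixels" (480x640 bool, what is visible of it) and "pixel" ([column, row] in pixels, amid what is visible of it).
- finder.pinpoint(camera, label): "pixel" ([column, row] in pixels: a listed point, or the origin of a listed thing).
The state is a dict: "t": time; "joints": joint angles; "joint_vel": joint speeds; "effort": joint torques, N m; "position": TCP position; "eef_rot": TCP orientation; "contact_force": force on the tool from outside, world axes, zero at the start; "torque": the same for the moment, N m; "gripper_width": finger opening in m; "finger_force": force on a finger pad.
Only numpy, scipy, OpenCV 4.12 (cv2) and the standard library are available. Lean on these libraries where they do the work, as an engineer would, in place of code of your own. Each camera call takes 0.05 s, during which the arm holds its last target. There are 200 camera calls.

## Task

The tray of the optical drive has stopped part-way out and a finned round heatsink stands in its path. Push the heatsink aside along the desk, clear of the tray's path, then hook a fingertip behind the lip at the tray's front and draw the tray out as far as it goes, so that the disc in it can be taken. Pinch and lift nothing, keep your fingers off the disc, do not let the tray bump the heatsink, and leave everything else on the desk where it lies.

Things in the scene. Friction and masses are not known exactly. Their poses are not given: they have to be found in the camera images.
- drive: Optical drive (steel case, black front) 146 mm wide, 172 deep, its top 54 mm above the desk, fixed on a 12 mm plywood deck 212 mm wide; at the deck's corners rods with long nuts stand 57 mm above the desk. Origin: middle of the drive's front face, at desk height. x points into the drive (the tray slides out along -x), y to the left looking into it, z up. It does not move.
- tray (a joint): How far the tray is out, in m: 0 shut, 0.150 fully out against its stop. It starts stalled between 0.050 and 0.075. It slides with a drag of about 2 N and stays where it is left. The front of the tray's plate is not to be pressed or pinched.
- tray_lip (a point): Middle of the top edge of the tray's upright black front plate: 136 mm wide along the drive's y, 6 mm thick (point at mid-thickness), top 49 mm above the desk; moves with the tray. Behind it the tray's flat lies 10 mm lower, so it forms a lip to hook. The open gap from lip to drive front is the joint value less 6 mm. The disc comes within 9 mm of the lip's middle; near its two ends is free flat.
- disc_center (a point): Centre of the bright disc's upper face, 37.5 mm above the desk, 76.5 mm behind the tray_lip point (towards the drive). The disc, 120 mm across and 1.5 mm thick, lies in the tray's round recess, 1.5 mm below the flat of the tray, and travels with it. It is not to be touched.
- heatsink_center (a point): Centre of the loose heatsink, half-way up: a round aluminium heatsink with radial fins and a copper core, 64 mm across, 38 mm high, about 0.2 kg, standing on the desk in front of the tray. Centre 19 mm above the desk.
- heatsink: The same heatsink; origin at the centre of its underside, z up.
- hard_drive: Bystander: bare hard drive, 147 x 102 x 25 mm, lying flat on the desk on one side of the optical drive. Origin: centre of its underside, x along its length.
- screw_jar: Bystander: glass jar with black cap, 54 mm across, 60 mm high, standing on the other side of the optical drive. Origin: centre of its underside.
- screwdriver: Bystander: screwdriver 190 mm long lying on the desk well to one side of the tray's path, roughly along the drive's x axis. Origin: about mid-length, on the desk.
- ssd: Bystander: flat black solid-state drive, 100 x 70 x 7 mm, lying well to the other side of the tray's path. Origin: centre of its underside, x along its length. Beside the path the desk is free for the heatsink out to about 180 mm from the drive's centre line.

How it is judged:
By the outcome, as a careful person would: the job done as asked, in the order asked, and still so for the second after the job is handed in, with the robot touching nothing.
It also fails if it takes over 51 s, if anything falls off the work surface, if the arm or the gripper's body presses on something with over 40 N, if the wrist force passes 120 N, or if a joint passes its speed limit or range.

## Working session

There is one attempt and no reset: what is moved stays moved. The work goes in short steps, Python scripts to look and compute and a shell command to move; the robot and the scene stay as the last step left them, time stands still between calls to the robot, and variables do not carry over. Pictures are saved under pics/ and viewed, at most 10 in all, crops included, and the job is handed in when it is done.

```bash
mkdir -p pics; cat > h.py <<'E'
import numpy as np, cv2
from bench import status, eyes, workorder, finder, ctrl
def ray(cam,px):
    p=eyes.camera_params(cam); K=np.array(p["mtx"]); d=np.array(p["dist_coeffs"])
    u=cv2.undistortPoints(np.array([[px]],float),K,d)[0,0]
    T=np.linalg.inv(np.array(p["camera_from_world"]))
    return T[:3,3],T[:3,:3]@np.array([u[0],-u[1],-1.0])
def atz(cam,px,z):
    o,d=ray(cam,px); return o+d*(z-o[2])/d[2]
def proj(cam,P):
    p=eyes.camera_params(cam); T=np.array(p["camera_from_world"])
    c=(T[:3,:3]@np.array(P).T).T+T[:3,3]; c=c*[1,-1,-1]
    return cv2.projectPoints(c,np.zeros(3),np.zeros(3),np.array(p["mtx"]),np.array(p["dist_coeffs"]))[0][:,0]
E
python3 - <<'E'
from h import *
Z=dict(drive=0,tray_lip=.049,disc_center=.0375,heatsink_center=.019,hard_drive=0,screw_jar=0,screwdriver=0,ssd=0)
for c in("scene","top"):
    im,_=eyes.snapshot(c); cv2.imwrite(f"pics/{c}0.png",im[:,:,::-1])
    for n,z in Z.items():
        for r in finder.pinpoint(c,n)[:2]: print(c,n,np.round(r["conf"],2),np.round(r["pixel"]),np.round(atz(c,r["pixel"],z),3))
s=status.get_obs();print(s)
E
```

```text
scene drive 0.78 [297. 271.] [ 0.639 -0.002  0.   ]
scene tray_lip 0.62 [311. 238.] [0.593 0.014 0.049]
scene tray_lip 0.34 [297. 271.] [0.689 0.014 0.049]
scene disc_center 0.83 [293. 269.] [0.675 0.002 0.037]
scene heatsink_center 0.56 [326. 223.] [0.501 0.022 0.019]
scene hard_drive 0.7 [185. 258.] [ 0.656 -0.236  0.   ]
scene screw_jar 0.87 [401. 344.] [0.772 0.222 0.   ]
scene screw_jar 0.64 [293. 266.] [ 0.627 -0.014  0.   ]
scene screwdriver 0.61 [216. 203.] [ 0.464 -0.25   0.   ]
scene ssd 0.68 [452. 279.] [0.59  0.296 0.   ]
scene ssd 0.17 [299. 271.] [0.638 0.    0.   ]
top drive 0.94 [328. 233.] [0.638 0.004 0.   ]
top tray_lip 0.63 [321. 254.] [0.584 0.02  0.049]
top disc_center 0.77 [331. 218.] [ 0.663 -0.     0.038]
top disc_center 0.28 [193. 251.] [0.585 0.29  0.038]
top heatsink_center 0.81 [316. 294.] [0.5   0.027 0.019]
top hard_drive 0.93 [437. 229.] [ 0.652 -0.238  0.   ]
top screw_jar 0.83 [232. 174.] [0.768 0.224 0.   ]
top screwdriver 0.8 [445. 310.] [ 0.474 -0.252  0.   ]
{'t': 0.9, 'joints': array([ 1.17739613e+00,  3.50727443e-01,  1.65181914e+00,  2.88813578e-05,
        1.13910066e+00, -8.45831075e-02]), 'joint_vel': array([2.83104991e-05, 5.01061199e-04, 8.27723664e-04, 2.33235396e-04,
       1.09490980e-03, 5.33126136e-05]), 'effort': array([-1.07605432e-03, -4.97258878e+01, -2.85477215e+01,  6.99405628e-02,
        2.21950735e-02, -1.49251116e-05]), 'position': array([0.16711298, 0.52397177, 0.21861023]), 'eef_rot': array([ 1.53801677e-01,  9.88101737e-01, -2.34180893e-05, -1.92051577e-05]), 'contact_force': array([-0.05811192,  0.21316758, -0.1075924 ]), 'torque': array([-0.065537  , -0.00518935,  0.01290672]), 'finger_force': 0.0, 'gripper_width': 0.09288505390574893}
```

View pics/top0.png

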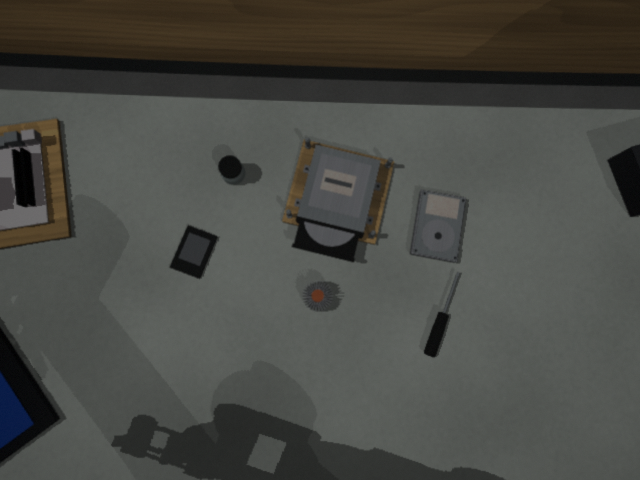

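View pics/scene0.png

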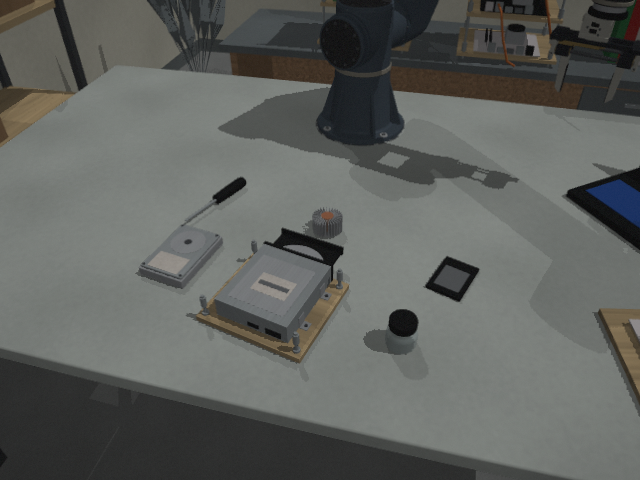

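The top view shows the lip running from about (294,249) to (355,261), so the drive is yawed about -11°. The heatsink at (316,294) is on the centre line. There is more free desk on the screwdriver side (-y), so I'll push it that way with two parted fingertips as a cradle.

```bash
python3 -m jog '{"translation":[[4.2,-5.2,0],[4.2,-5.2,0],[4.2,-5.2,0],[4.2,-5.2,0],[4.2,-5.2,0],[4.2,-5.2,0],[4.2,-5.2,0],[4.2,-5.2,0]],"spin":[-10,-10,-10,-10,-10,-10,-10,-10],"gripper":[4,4,4,4,4,4,4,4]}'
python3 - <<'E'
from h import *
P=[atz("top",p,.049) for p in([294,249],[355,261])];print(P)
print(status.get_obs()["joints"])
E
```

```text
t: 1.9
position: [0.4824, 0.1332, 0.2189]
eef_rot: [0.755, 0.656, 0.0, 0.0]
contact_force: [0.4, 0.8, 0.1]
gripper_width: 0.0399
finger_force: 0.0
[array([0.59262687, 0.0767947 , 0.049     ]), array([ 0.57045903, -0.05235987,  0.049     ])]
[1.76208349e-01 2.60146982e-01 1.77687158e+00 1.32173083e-04
 1.10393039e+00 3.16387692e-01]
```

```bash
cat >> h.py <<'E'
from scipy.spatial.transform import Rotation as R
def wr(px,z,s):
    p=eyes.camera_params("wrist")
    u=cv2.undistortPoints(np.array([[px]],float),np.array(p["mtx"]),np.array(p["dist_coeffs"]))[0,0]
    T=np.array(p["T_tool_cam"]); Q=R.from_quat(s["eef_rot"]).as_matrix()
    o=s["position"]+Q@T[:3,3]; d=Q@T[:3,:3]@np.array([u[0],-u[1],-1.0])
    return o+d*(z-o[2])/d[2]
def look(fn,names):
    Z=dict(drive=0,tray_lip=.049,disc_center=.0375,heatsink_center=.019,heatsink=0)
    s=status.get_obs(); im,_=eyes.snapshot("wrist"); cv2.imwrite(f"pics/{fn}.png",im[:,:,::-1])
    for n in names:
        for r in finder.pinpoint("wrist",n)[:2]: print(n,np.round(r["conf"],2),np.round(r["pixel"]),np.round(wr(r["pixel"],Z[n],s),4))
    return s,im
E
python3 -c "
from h import *
look('w1',['drive','tray_lip','disc_center','heatsink_center'])"
```

```text
drive 0.35 [348. 309.] [0.4966 0.0257 0.    ]
heatsink_center 0.94 [350. 314.] [0.4976 0.0279 0.019 ]
```

View pics/w1.png

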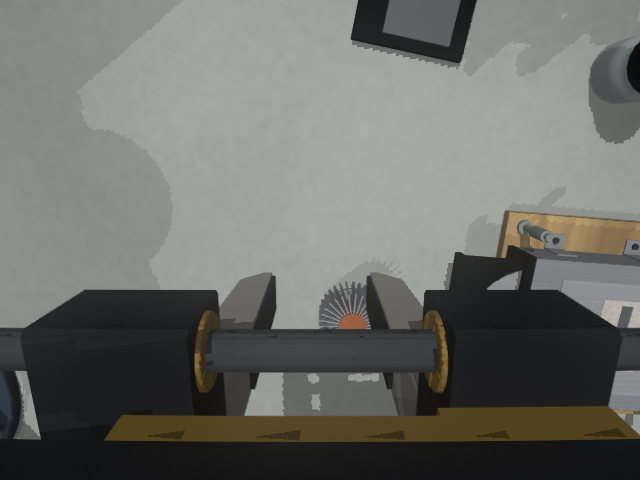

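Heatsink at pixel (350,314), world about (0.498, 0.027); tray edge at the right, around (490,275). Next I lower the tool behind the heatsink on the +y side.

```bash
python3 -m jog '{"translation":[[3,-3.3,0],[0,0,-4],[0,0,-4],[0,0,-4],[0,0,-4],[0,0,-3],[0,0,-1.7],[0,0,0]],"spin":[-3,0,0,0,0,0,0,0],"gripper":[4,4,4,4,4,4,4,4]}'
```

```text
t: 3.15
position: [0.5107, 0.1027, 0.0113]
eef_rot: [0.769, 0.639, -0.001, -0.0]
contact_force: [0.4, -0.0, 0.5]
gripper_width: 0.0401
finger_force: 0.0
```

```bash
python3 -m jog '{"translation":[[-0.2,-1.2,0],[-0.2,-1.2,0],[-0.2,-1.2,0],[-0.2,-1.2,0],[-0.2,-1.2,0],[-0.2,-1.2,0],[-0.2,-1.2,0],[-0.2,-1.2,0]],"spin":[0,0,0,0,0,0,0,0],"gripper":[4,4,4,4,4,4,4,4]}'
python3 - <<'E'
from h import *
for c in("top","scene"):
    im,_=eyes.snapshot(c); cv2.imwrite(f"pics/{c}1.png",im[:,:,::-1])
    for r in finder.pinpoint(c,"heatsink_center")[:2]: print(c,np.round(r["conf"],2),np.round(r["pixel"]),np.round(atz(c,r["pixel"],.019),3))
E
```

```text
t: 4.15
position: [0.4952, 0.0052, 0.0117]
eef_rot: [0.77, 0.638, 0.0, 0.0]
contact_force: [0.7, 1.9, 1.9]
gripper_width: 0.04
finger_force: 1.1
scene 0.82 [303. 218.] [ 0.497 -0.029  0.019]
```

```bash
python3 -m jog '{"translation":[[-0.2,-1.2,0],[-0.2,-1.2,0],[-0.2,-1.2,0],[-0.2,-1.2,0],[-0.2,-1.2,0],[-0.2,-1.2,0],[-0.2,-0.6,0],[0,-0.2,0]],"spin":[0,0,0,0,0,0,0,0],"gripper":[4,4,4,4,4,4,4,4]}'
python3 -m jog '{"translation":[[0.2,1,0],[0.4,2,0],[0.4,2,2],[0,0,5],[0,0,5],[0,0,5],[0,0,4],[0,0,0]],"spin":[0,0,0,0,0,0,0,0],"gripper":[4,4,4,4,4,4,4,4]}'
python3 - <<'E'
from h import *
Z=dict(drive=0,tray_lip=.049,disc_center=.0375,heatsink_center=.019)
for c in("top","scene"):
    im,_=eyes.snapshot(c); cv2.imwrite(f"pics/{c}2.png",im[:,:,::-1])
    for n in Z:
      for r in finder.pinpoint(c,n)[:1]: print(c,n,np.round(r["conf"],2),np.round(r["pixel"]),np.round(atz(c,r["pixel"],Z[n]),3))
look("w2",Z)
E
```

```text
t: 5.35
position: [0.4811, -0.0743, 0.0116]
eef_rot: [0.77, 0.638, -0.0, -0.0]
contact_force: [-0.1, 1.0, 0.6]
gripper_width: 0.04
finger_force: 0.4
t: 6.35
position: [0.4926, -0.0233, 0.2244]
eef_rot: [0.77, 0.638, 0.002, 0.002]
contact_force: [-0.2, -0.1, -0.9]
gripper_width: 0.0398
finger_force: 0.0
top drive 0.59 [330. 230.] [0.645 0.    0.   ]
top tray_lip 0.73 [318. 252.] [0.589 0.026 0.049]
top disc_center 0.74 [332. 217.] [ 0.667 -0.002  0.038]
scene drive 0.93 [298. 270.] [ 0.638 -0.001  0.   ]
scene tray_lip 0.58 [312. 238.] [0.592 0.016 0.049]
scene disc_center 0.89 [293. 266.] [ 0.667 -0.001  0.037]
scene heatsink_center 0.71 [274. 209.] [ 0.48  -0.102  0.019]
tray_lip 0.92 [428. 149.] [0.5901 0.0172 0.049 ]
heatsink_center 0.87 [322. 298.] [ 0.4774 -0.1079  0.019 ]
```

View pics/scene2.png

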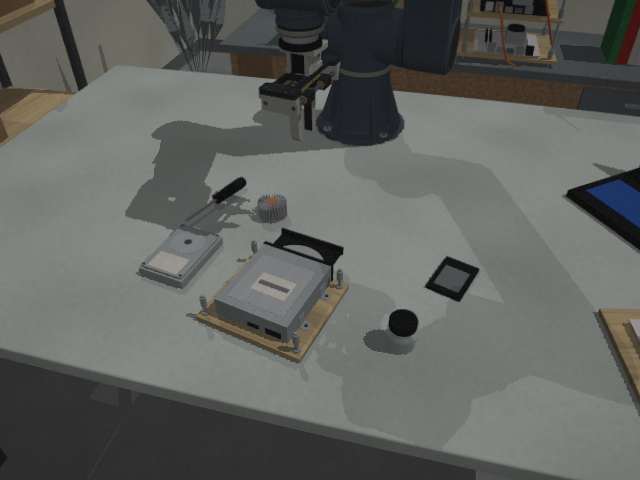

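The heatsink stands clear at pixel (274,209), about 140 mm off the centre line, and the bystanders haven't moved. Next I turn the tool so the fingers lie along the lip and measure it.

```bash
python3 -m jog '{"translation":[[0,1,0],[0,1,0],[0,1,0],[0,1,0],[0,0.5,0],[0,0,0],[0,0,0],[0,0,0]],"spin":[-10,-10,-10,-10,-10,-10,-10,-10],"gripper":[9,9,9,9,9,9,9,9]}'
python3 -m jog '{"translation":[[0,0,0],[0,0,0],[0,0,0]],"spin":[-10,0,0],"gripper":[9,9,9]}'
python3 - <<'E'
from h import *
s,im=look("w3",['drive','tray_lip','disc_center','heatsink_center'])
for r in finder.outline_of("wrist","tray_lip")[:1]:
    m=r["pixels"]; c,_=cv2.findContours(m.astype(np.uint8),0,2); print(m.sum(),r["conf"])
    o=im[:,:,::-1].copy(); cv2.drawContours(o,c,-1,(0,0,255),1); cv2.imwrite("pics/w3o.png",o)
E
```

```text
t: 8.1
position: [0.4913, 0.021, 0.2217]
eef_rot: [1.0, -0.009, 0.0, -0.0]
contact_force: [0.0, -0.6, -0.3]
gripper_width: 0.0899
finger_force: 0.0
t: 8.48
position: [0.4913, 0.021, 0.2216]
eef_rot: [0.996, -0.091, -0.0, -0.0]
contact_force: [1.4, 0.2, 0.6]
gripper_width: 0.0899
finger_force: 0.0
drive 0.96 [312.  42.] [0.6417 0.0019 0.    ]
tray_lip 0.68 [303.  99.] [0.5904 0.018  0.049 ]
heatsink_center 0.67 [458. 206.] [ 0.4743 -0.1058  0.019 ]
12853 0.78
```

View pics/w3o.png

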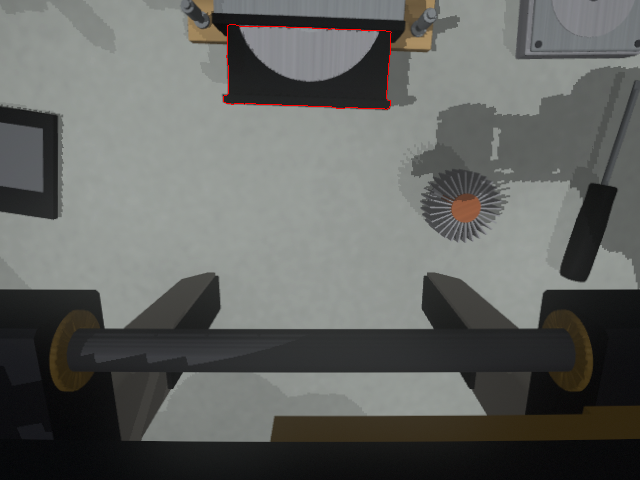

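The lip shows as the dark strip from about (224,99) to (389,105), nearly level in the picture, with the disc edge behind it at row 81. Working out its line:

```bash
python3 - <<'E'
from h import *
s=status.get_obs()
a=wr([224,99],.049,s);b=wr([389,105],.049,s);m=(a+b)/2;y=(a-b)[:2];L=np.hypot(*y);y/=L
print(a,b,m,L,np.degrees(np.arctan2(y[1],y[0])))
Q=R.from_quat(s["eef_rot"]).as_matrix();print(np.degrees(np.arctan2(*Q[[1,0],1])))
x=np.array([y[1],-y[0]]);print("x",x,"drive-lip",(np.array([.640,.0015])-m[:2])@x,(np.array([.640,.0015])-m[:2])@y,"disc edge",wr([308,81],.039,s))
for n in(.014,.018,.022): print(n,(m[:2]+n*x-s["position"][:2])*100)
E
```

```text
[0.60249537 0.08019995 0.049     ] [ 0.57322591 -0.04995895  0.049     ] [0.58786064 0.0151205  0.049     ] 0.13340929370922333 77.32644188042855
-100.64600391519892
x [ 0.9756359  -0.21939597] drive-lip 0.053857312677332736 -0.0018494841951805176 disc edge [0.60467499 0.01099378 0.039     ]
0.014 [11.02368451 -0.89756116]
0.018 [11.41393887 -0.98531955]
0.022 [11.80419322 -1.07307794]
```

```bash
python3 -m jog '{"translation":[[4,-0.4,0],[4,-0.3,0],[3.6,-0.3,0],[0,0,-4],[0,0,-4],[0,0,-3],[0,0,0],[0,0,0]],"spin":[-2,0,0,0,0,0,0,0],"gripper":[9,9,9,9,9,9,9,9]}'
python3 - <<'E'
from h import *
s,im=look("w4",['tray_lip'])
E
```

```text
t: 9.78
position: [0.608, 0.011, 0.113]
eef_rot: [0.994, -0.11, 0.001, -0.0]
contact_force: [0.3, -0.6, -0.8]
gripper_width: 0.0898
finger_force: 0.0
tray_lip 0.88 [322. 284.] [0.5891 0.015  0.049 ]
```

View pics/w4.png

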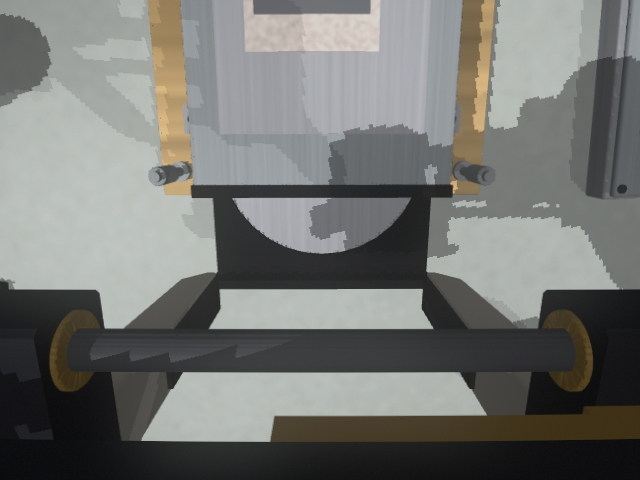

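The lip runs from (215,280) to (428,280), centred between the fingers. The measured lip puts the TCP 19 mm behind it. Now descending.

```bash
python3 -m jog '{"translation":[[0,0,-3],[0,0,-2],[0,0,-1],[0,0,-0.5],[0,0,-0.4],[0,0,0]],"spin":[0,0,0,0,0,0],"gripper":[9,9,9,9,9,9]}'
```

```text
t: 10.62
position: [0.6074, 0.011, 0.0428]
eef_rot: [0.994, -0.111, 0.0, -0.0]
contact_force: [0.9, 0.3, -0.6]
gripper_width: 0.09
finger_force: 0.0
```

```bash
python3 -m jog '{"translation":[[-0.5,0.1,0],[-0.5,0.1,0],[-0.5,0.1,0],[-0.8,0.2,0],[-0.8,0.2,0],[-0.8,0.2,0],[-0.8,0.2,0],[-0.8,0.1,0]],"spin":[0,0,0,0,0,0,0,0],"gripper":[9,9,9,9,9,9,9,9]}'
python3 -m jog '{"translation":[[0,0,0]],"spin":[0],"gripper":[9]}'
python3 -c "
from h import *
look('w5',['tray_lip','heatsink_center'])"
```

```text
t: 11.62
position: [0.5518, 0.0233, 0.0426]
eef_rot: [0.994, -0.111, 0.0, -0.0]
contact_force: [3.0, 1.5, 0.2]
gripper_width: 0.0901
finger_force: 1.1
t: 11.75
position: [0.5513, 0.0232, 0.0425]
eef_rot: [0.994, -0.111, -0.001, -0.0]
contact_force: [0.4, 0.7, -0.6]
gripper_width: 0.0898
finger_force: 0.0
tray_lip 0.63 [319. 326.] [0.5392 0.0275 0.049 ]
```

View pics/w5.png

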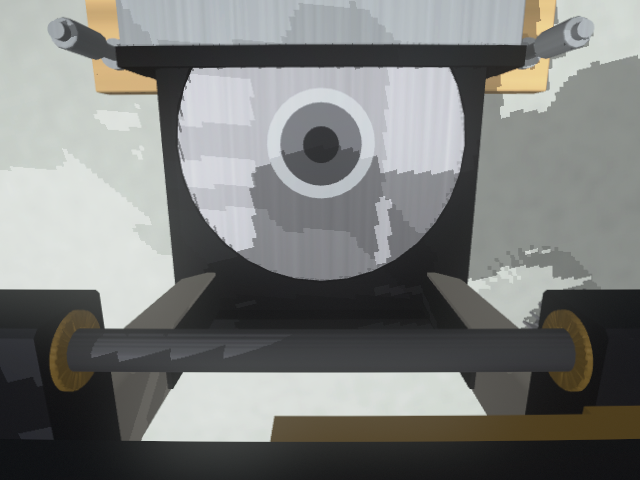

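The tray is following: the disc hub is at (320,145), the fingers are on the flat ahead of the disc, and nothing touches the disc. Drawing on to the stop.

```bash
python3 -m jog '{"translation":[[-0.6,0.15,0],[-0.6,0.1,0],[-0.6,0.15,0],[-0.6,0.1,0],[-0.6,0.15,0],[-0.5,0.1,0],[-0.3,0.1,0],[0,0,0]],"spin":[0,0,0,0,0,0,0,0],"gripper":[9,9,9,9,9,9,9,9]}'
python3 -m jog '{"translation":[[-0.2,0.05,0],[-0.2,0.05,0],[-0.2,0.05,0]],"spin":[0,0,0],"gripper":[9,9,9]}'
```

```text
t: 12.9
position: [0.5138, 0.0315, 0.0426]
eef_rot: [0.994, -0.111, -0.0, 0.0]
contact_force: [0.2, -0.5, 0.2]
gripper_width: 0.0899
finger_force: 0.0
t: 13.28
position: [0.5093, 0.0327, 0.0428]
eef_rot: [0.994, -0.11, 0.001, 0.0]
contact_force: [9.9, -5.5, -6.0]
gripper_width: 0.0901
finger_force: 5.5
```

```bash
python3 -m jog '{"translation":[[-0.1,0,0],[-0.1,0.05,0],[0,0,0]],"spin":[0,0,0],"gripper":[9,9,9]}'
```

```text
t: 13.65
position: [0.5092, 0.0328, 0.0431]
eef_rot: [0.994, -0.11, 0.004, 0.0]
contact_force: [14.3, -6.1, -10.0]
gripper_width: 0.09
finger_force: 7.5
```

The tool has stopped and the force is rising, so the tray is against its stop. Backing off slightly and lifting out.

```bash
python3 -m jog '{"translation":[[0.3,-0.05,0],[0.3,-0.1,0],[0.2,-0.05,0],[0,0,0]],"spin":[0,0,0,0],"gripper":[9,9,9,9]}'
python3 -m jog '{"translation":[[0,0,1],[0,0,3],[0,0,4],[0,0,5],[0,0,5],[0,0,0],[0,0,0]],"spin":[0,0,0,0,0,0,0],"gripper":[9,9,9,9,9,9,9]}'
python3 - <<'E'
from h import *
s,im=look("w6",['drive','tray_lip','heatsink_center'])
for c in("top","scene"):
    im,_=eyes.snapshot(c); cv2.imwrite(f"pics/{c}6.png",im[:,:,::-1])
    for n,z in dict(disc_center=.0375,heatsink_center=.019,tray_lip=.049).items():
      for r in finder.pinpoint(c,n)[:1]: print(c,n,np.round(r["conf"],2),np.round(r["pixel"]),np.round(atz(c,r["pixel"],z),3))
E
```

```text
t: 14.15
position: [0.5142, 0.0316, 0.0426]
eef_rot: [0.994, -0.111, -0.0, -0.0]
contact_force: [0.3, 0.3, -0.3]
gripper_width: 0.0899
finger_force: 0.0
t: 15.02
position: [0.5138, 0.0316, 0.2223]
eef_rot: [0.994, -0.111, -0.0, 0.0]
contact_force: [-0.1, 0.3, -0.5]
gripper_width: 0.09
finger_force: 0.0
drive 0.79 [319.  63.] [0.6446 0.004  0.    ]
tray_lip 0.72 [320. 236.] [0.4983 0.0361 0.049 ]
heatsink_center 0.63 [471. 220.] [ 0.4752 -0.105   0.019 ]
scene disc_center 0.89 [315. 238.] [0.577 0.018 0.037]
scene heatsink_center 0.69 [273. 210.] [ 0.482 -0.104  0.019]
scene tray_lip 0.97 [331. 211.] [0.495 0.032 0.049]
```

View pics/scene6.png

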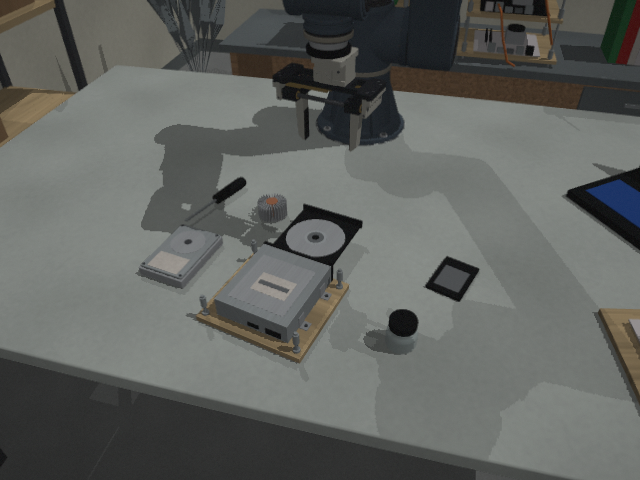

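The tray is fully out (lip about 148 mm from the drive front), with the disc at (315,238). The heatsink is clear at (273,210), and everything else is where it was. Handing in.

```bash
python3 -c "
from bench import workorder
print(workorder.job_done())"
```

```text
the job is handed in; nothing more can be done
None
```

I pushed the heatsink about 140 mm off the tray's centre line and drew the tray out to its stop, with the disc untouched and everything else left in place; the job was handed in at about 15 s.

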